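# Refit the cover of a dryer lint trap

## Task

The dryer's lint trap has been cleaned; put its steel cover back on. Hold the cover tilted so that it clears the outlet pipe, rest one short edge on the seat and feel it right in under the fixed lip without forcing it, then lower the other end steadily (do not let it fall) and press it down until it lies flat and both spring clips have snapped over it. Let go, and leave the other things on the table as they are.

Things in the scene. Friction and masses are not known exactly. Their poses are not given: they have to be found in the camera images.
- trap: the lint trap's lower box, fixed on the table, sheet steel, 324 x 156 mm (x -105 to 219), 100 mm high. Origin on the table, z up, x from the lip end to the outlet pipe (roughly away from the robot). An inlet stub, 92 mm across, points out of the lip end to x = -140 mm. The top panel (bay, lip, clips, pipe in one piece) is screwed to it through slots, firmly but not always at one place (see panel_mid)
- panel_mid (a point): point on the lower box, 110 mm above its origin (seat height), axes as the trap's. The bay's middle lies at y = 0 and seat height but anywhere up to 14 mm either way along x from here; this is not reported: feel for the bay's end wall (or look). The bay, from its own middle: x -87 to +87, y -74 to +74 mm, black rubber seat all round: 65 mm deep at the lip end, 15 mm elsewhere
- clip_left (a joint): spring clip at the bay's pipe end, y = +56 mm: bent steel, 22 mm wide, up to 160 mm above the table. From the bay's middle its nose reaches to x = 78.5 mm; flat underside 8.5 mm above the seat, 60-degree slope above. 0 rad when home; a cover coming down pushes it out (positive, about 0.2 rad), and it snaps over the cover's top once that is right down: about 5 to 20 N down on the handle
- clip_right (a joint): the same clip at y = -56 mm; the cover will not pass the clips by its own weight. Further from the bay's middle: a fixed lip, 3 mm thick, overhangs the seat from the end wall x = -87 to x = -69, underside 20 mm above the seat, its ends closed (side walls 23 mm above the seat from x -87 to -60, 7 mm elsewhere); under it a cover has room tilted up to about 38 degrees
- cover: plain steel plate 170 mm long (its x), 140 mm wide (y), 6 mm thick, with a bridge handle, about 0.7 kg; starts flat on the table on the side where the trap is not. Origin in the middle of the underside, z up. Same either way round. The upright outlet pipe (100 mm across, from 93 mm beyond the bay's middle, top 85 mm above the seat) lets it in behind the lip only if tilted over 20 degrees
- cover_handle (a point): the middle of the cover's handle bar, 38 mm above the plate's underside. The bar is black plastic, 100 mm long (along the cover's x), 14 mm wide, 20 mm high, flat-sided, on two feet 14 mm long at its ends, with 22 mm of free space between it and the plate; axes as the cover's
- cover_edge_a (a point): middle of the lower edge of one short end of the cover (cover x = -85 mm, underside)
- cover_edge_b (a point): the same at the other short end (cover x = +85 mm)
- lint_brush: wooden lint brush, 200 mm long, lying between the work places; a bystander
- screwdriver: black-handled screwdriver, 200 mm long, lying on the left near the robot; a bystander
- duct_clamp: thin steel duct-clamp ring, 112 mm across and 14 mm high, lying on the left; a bystander
- tape_roll: grey roll of foil tape, 100 mm across and 48 mm high, on the right; a bystander
- mug: white mug, 92 mm high, on the right towards the far edge; a bystander
- softener: white bottle, 84 mm across and 220 mm high, on the left; a bystander
- stain_jar: clear jar with a steel lid, 72 mm across and 100 mm high, straight ahead of the robot between the work places; a bystander

How it is judged:
On the way:
1. one short edge of the tilted cover stands on the seat at the lip end of the bay (cover tilted more than 12 degrees) (angle between cover_handle's own z axis and vertical above 0.21 rad and ((x of cover_edge_a in the frame of trap between -0.107 and -0.058 m and y of cover_edge_a in the frame of trap between -0.012 and 0.012 m and z of cover_edge_a in the frame of trap between 0.105 and 0.118 m) or (x of cover_edge_b in the frame of trap between -0.107 and -0.058 m and y of cover_edge_b in the frame of trap between -0.012 and 0.012 m and z of cover_edge_b in the frame of trap between 0.105 and 0.118 m))), for 0.1 s.
At the end, for the whole second after the job is handed in: the cover lies flat (within 1.4 degrees) on the seat in the bay and square, its one end under the lip and both spring clips sprung back over its end (below 0.06 rad), at rest and released (angle between cover_handle's own z axis and vertical below 0.025 rad and x of cover_handle in the frame of trap between -0.022 and 0.022 m and y of cover_handle in the frame of trap between -0.007 and 0.007 m and z of cover_handle in the frame of trap between 0.145 and 0.151 m and angle between the x axis of cover_handle and the x axis of trap, either way round below 0.08 rad and value of joint each of clip_left, clip_right below 0.06 rad and linear speed of cover below 0.02 m/s); the robot touches nothing.
It fails at once if the raised end of the cover is let fall on to the trap instead of being lowered (turns faster than 2.5 rad/s while still tilted more than 8 degrees) (angular speed of cover above 2.5 rad/s and angle between cover_handle's own z axis and vertical above 0.14 rad and horizontal distance between cover_handle and panel_mid below 0.12 m and z of cover_handle in the frame of trap below 0.22 m).
It fails at once if the tilted cover is forced against the trap (over 30 N while tilted more than 8 degrees) (contact force between cover and trap above 30 N and angle between cover_handle's own z axis and vertical above 0.14 rad).
It fails at once if a bystander is moved more than 30 mm (distance of any of lint_brush, screwdriver, duct_clamp, tape_roll, mug, softener, stain_jar from where it was at the start of the episode above 0.03 m).
It also fails if it takes over 58 s, if anything falls off the work surface, if the arm or the gripper's body presses on something with over 40 N, if the wrist force passes 120 N, or if a joint passes its speed limit or range.

## Robot

A 6-joint arm with a two-finger parallel gripper is mounted at the origin on the work surface. World frame = base frame: x ahead of the robot, y to its left, z up, the work surface at z = 0. Lengths are in m, angles in rad, forces in N, time in s.
With the tool pointing down it reaches from about 0.275 to 0.875 m from the base axis. Payload 12.5 kg.
Tool frame: the origin (TCP) lies on the centre line of the jaws, within the pads' length; the fingertips stand r.finger_overhang ahead of it and the grasp point (between the pads) lies 3 mm ahead of it (r.finger_overhang is the distance from the TCP to the fingertips, in m); z points along the fingers, y is the line along which they close (so a half turn about z gives the same grasp; the last joint's range is limited). The gripper opens to 85 mm and grips with 20 to 120 N. Pads are 22 mm wide; open, the fingers measure 114 mm over their backs; the gripper's body (76 mm by 85 mm) begins 54 mm behind the grasp point. The pads swing forward as they close: fully open they stand 13 mm farther back than shut.
Start: joints at [1.203, 0.351, 1.652, -0, 1.139, -0.085], TCP at [0.153, 0.528, 0.253] pointing down, gripper open.
Joint ranges: [-2.75, 2.75], [-0.79, 2.1], [0.01, 2.65], [-1.57, 4.71], [0.07, 3.14], [-2.87, 2.87]. Speed limits (rad/s): [2.22, 2.22, 2.79, 3.14, 3.14, 3.14].

## Interface

Orientations are given as a unit quaternion [x, y, z, w].
In Python, from cell import r, optics gives the robot as it stands. The module is installed in compiled form; this text tells all that it offers. Calls block until the motion is done:
- r.move_to(position, orientation): joint-space move of the TCP to a pose.
- r.move_linear(position, rot=None, vel=0.15): straight line of the TCP; rot=None keeps the orientation; vel is the mean speed in m/s.
- r.set_joints(angles): joint-space move.
- r.set_gripper(opening, squeeze=None): opening from 0.0 (shut) to 1.0 (fully open); squeeze is the grip in N (None keeps the last); returns when the fingers have stopped.
- r.sleep(seconds).
- r.inverse_kinematics(position, orientation): joint angles nearest the present ones, or None.
- optics.get_image(name): name is "side" or "top" or "wrist"; returns a dict with "pixels" (480x640x3 uint8, red, green, blue), "depth" (480x640 float32, m along the optical axis (not along the pixel's ray), 0 where there is no reading), "fx", "fy", "cx", "cy" (pixels), "camera_from_world" (4x4, takes a point from world to camera coordinates); the wrist camera has in their place "mount" (4x4, takes a point from camera to tool coordinates, whose origin is the TCP and whose axes are the flange's). Camera axes: x right, y down, z forward; pixel columns grow to the right and rows downward; lengths in m; the calibration is good to about 2 mm. A picture is of the moment at which its call begins: read the wrist's pose just before it.
A pose or a line that the arm cannot do raises r.PlanningError and nothing moves.
- r.hand_in(): hands the job in; it is judged then, once.
Readings, each from a call of its own:
- r.current_t(): time.
- r.current_q(): joint angles.
- r.current_qvel(): joint speeds.
- r.current_effort(): joint torques, N m.
- r.current_tool_pos(): TCP position.
- r.current_ee_rot(): TCP orientation.
- r.current_contact_force(): force on the tool from outside, world axes, zero at the start.
- r.current_torque(): the same for the moment, N m.
- r.current_opening(): opening from 0.0 (shut) to 1.0 (fully open).
- r.current_finger_force(): force on a finger pad.
Only numpy, scipy, OpenCV 4.12 (cv2) and the standard library are available. Lean on these libraries where they do the work, as an engineer would, in place of code of your own. Each camera call takes 0.05 s, during which the arm holds its last target. There are 200 camera calls.

## Working session

There is one attempt and no reset: what is moved stays moved. The work goes in short steps, each a Python script; the robot and the scene stay as the last script left them, time stands still between calls to the robot, and variables do not carry over. Pictures are saved under pics/ and viewed, at most 10 in all, crops included, and the job is handed in when it is done.

```bash
mkdir -p pics; python3 - <<'E'
from cell import r, optics
import cv2, numpy as np, pickle
d={}
for n in("top","side"):
    i=optics.get_image(n); d[n]=i
    cv2.imwrite(f"pics/{n}0.png",i["pixels"][:,:,::-1])
    print(n,i["fx"],i["cx"],i["cy"],np.round(i["camera_from_world"],3).tolist(),(i["depth"]>0).mean())
pickle.dump(d,open("d0.pkl","wb"))
print(r.current_t(),r.finger_overhang,r.current_tool_pos(),r.current_ee_rot(),r.current_contact_force())
E
```

```text
top 610.921506794238 335.2499827182665 236.31542986354086 [[-0.14, -0.99, -0.002, 0.063], [-0.969, 0.137, -0.206, 0.53], [0.204, -0.027, -0.979, 1.451], [0.0, 0.0, 0.0, 1.0]] 0.9960546875
side 507.9932709414654 320.66744990544913 243.43306098611646 [[0.852, -0.524, 0.002, -0.443], [-0.377, -0.615, -0.692, 0.274], [0.364, 0.589, -0.722, 1.163], [0.0, 0.0, 0.0, 1.0]] 0.9961360677083333
0.1 0.022 [0.15332651 0.52790386 0.25278747] [ 1.40912366e-01  9.90021925e-01 -5.29794493e-04 -1.13468353e-04] [ 0.597422    0.99525971 -0.4249709 ]
```

View pics/top0.png

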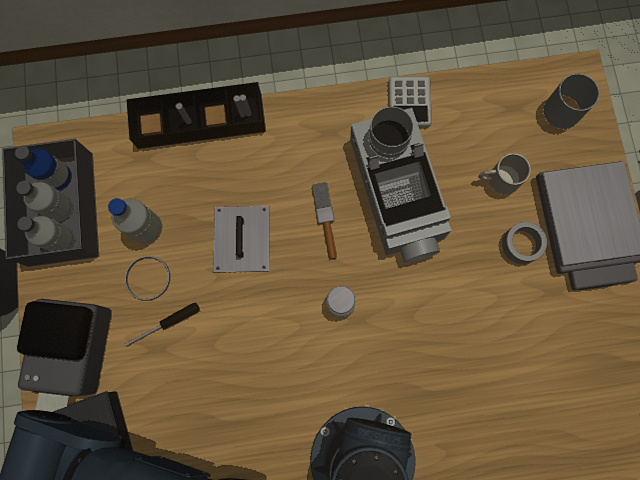

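View pics/side0.png

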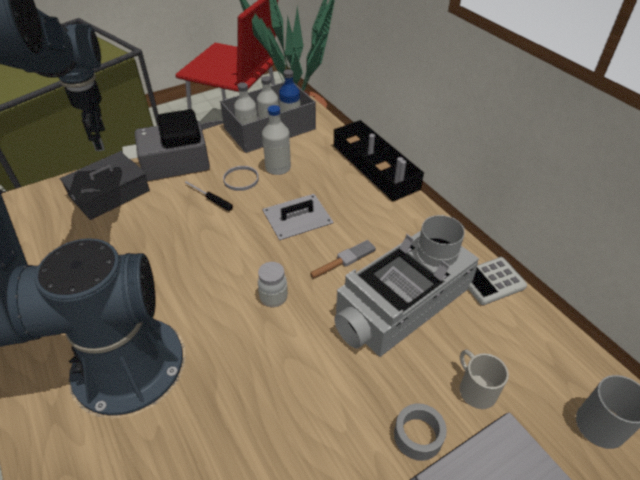

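```bash
cat > h.py <<'E'
import numpy as np, cv2
from scipy.spatial.transform import Rotation as R
def cloud(i, T=None):
    """world points HxWx3; T = world_from_camera"""
    if T is None: T=np.linalg.inv(i["camera_from_world"])
    v,u=np.mgrid[:480,:640]; z=i["depth"]
    P=np.stack([(u-i["cx"])/i["fx"]*z,(v-i["cy"])/i["fy"]*z,z],-1)
    return P@T[:3,:3].T+T[:3,3]
def ray(i,u,v,z,T=None):
    """pixel -> world point on plane at height z"""
    if T is None: T=np.linalg.inv(i["camera_from_world"])
    d=T[:3,:3]@np.array([(u-i["cx"])/i["fx"],(v-i["cy"])/i["fy"],1]); o=T[:3,3]
    return o+d*(z-o[2])/d[2]
def rect(p):
    (c,s,a)=cv2.minAreaRect((p[:,:2]*1000).astype(np.float32))
    return np.round(c,1),np.round(s,1),round(a,2)
E
python3 - <<'E'
import pickle; from h import *
d=pickle.load(open("d0.pkl","rb"))
for n in("top","side"):
    i=d[n];P=cloud(i);hsv=cv2.cvtColor(i["pixels"],cv2.COLOR_RGB2HSV)
    print(n,"cam",np.linalg.inv(i["camera_from_world"])[:3,3])
    t=np.zeros((480,640),bool)
    if n=="top":
        t[195:280,205:280]=1; tr=np.zeros_like(t); tr[90:270,340:460]=1
    else:
        t[190:242,255:340]=1; tr=np.zeros_like(t); tr[210:355,330:485]=1
    m=t&(P[...,2]<.02)&(hsv[...,1]<50)
    m=cv2.morphologyEx(m.astype(np.uint8),cv2.MORPH_OPEN,np.ones((3,3)))>0
    q=[ray(i,u,v,.006)for v,u in np.argwhere(m)]
    print("cover",rect(np.array(q)),np.median(P[m][:,2]))
    m=t&(P[...,2]>.03)&(P[...,2]<.07); print("handle",m.sum(),rect(P[m]),np.percentile(P[m][:,2],[5,50,95]))
    for lo,hi in((.085,.107),(.108,.125),(.126,.14),(.17,.21)):
        m=tr&(P[...,2]>lo)&(P[...,2]<hi); print("trap",lo,m.sum(),rect(P[m]) if m.sum()>5 else 0)
    print("objs: z under table check",np.median(P[300:320,400:420,2]))
E
```

```text
top cam [0.2255361  0.02864958 1.52939324]
cover (array([572.4, 225.9]), array([138.2, 169.1]), 83.26) 0.005303490443799852
handle 268 (array([571.7, 225.6]), array([15.2, 99.9]), 83.67) [0.03393172 0.04579764 0.05226895]
trap 0.085 1747 (array([ 630. , -186.2]), array([357.1, 160.1]), 9.04)
trap 0.108 3536 (array([ 650.3, -186.8]), array([316.3, 159.3]), 7.97)
trap 0.126 881 (array([ 652.3, -185.9]), array([284.1, 156.5]), 8.42)
trap 0.17 439 (array([ 743.5, -174.2]), array([100.2, 100.5]), 27.41)
objs: z under table check -0.0002162900685411806
side cam [ 0.05777133 -0.74863784  1.03007104]
cover (array([574.4, 220.8]), array([143.3, 171.2]), 83.18) 0.005338643417336364
handle 231 (array([574.6, 220.6]), array([ 23.5, 100.7]), 83.26) [0.03243098 0.04378455 0.04910374]
trap 0.085 1909 (array([ 616. , -234.8]), array([258.1, 333.5]), 48.03)
trap 0.108 2817 (array([ 660.9, -188.7]), array([301.6, 161. ]), 8.25)
trap 0.126 1027 (array([ 653.5, -189.6]), array([286.9, 157.4]), 8.16)
trap 0.17 709 (array([ 745. , -176.7]), array([103.3, 100.1]), 64.75)
objs: z under table check 0.10811086967952493
```

```bash
cat >> h.py <<'E'
def down(yaw,tilt=0):
    """tool pointing down, tool x = -(yaw dir), y = left; tilt>0 raises the far end of a held plate"""
    return R.from_euler('z',yaw)*R.from_euler('y',-tilt)*R.from_matrix([[-1,0,0],[0,1,0],[0,0,-1]])
E
python3 - <<'E'
from cell import r, optics
from h import *; import pickle
d={}
def look(n):
    p=r.current_tool_pos();q=r.current_ee_rot();i=optics.get_image("wrist")
    T=np.eye(4);T[:3,:3]=R.from_quat(q).as_matrix();T[:3,3]=p
    d[n]=(i,T@i["mount"]); cv2.imwrite(f"pics/{n}.png",i["pixels"][:,:,::-1])
r.move_to([.42,.30,.33],down(np.radians(-6.7)).as_quat()); print(r.current_t())
r.move_to([.53,.225,.33],down(np.radians(-6.7)).as_quat()); r.sleep(.2);look("wc")
print(r.current_t(), r.current_contact_force())
r.move_to([.56,-.20,.36],down(np.radians(8.2)).as_quat()); r.sleep(.2);look("wt")
print(r.current_t(),r.current_q(),r.current_tool_pos())
print(d["wt"][0]["fx"],d["wt"][0]["mount"].round(3).tolist())
pickle.dump(d,open("d1.pkl","wb"))
E
```

```text
1.45
2.2917 [0.16237573 0.40398021 0.44080298]
4.1167 [-4.20286814e-01  3.51871358e-01  1.38674386e+00  3.40341331e-05
  1.40300336e+00 -2.13503677e+00] [ 0.56018199 -0.19941314  0.35998787]
377.14768722978124 [[0.0, -0.961, -0.276, 0.07], [1.0, 0.001, -0.001, -0.0], [0.001, -0.276, 0.961, -0.119], [0.0, 0.0, 0.0, 1.0]]
```

View pics/wt.png

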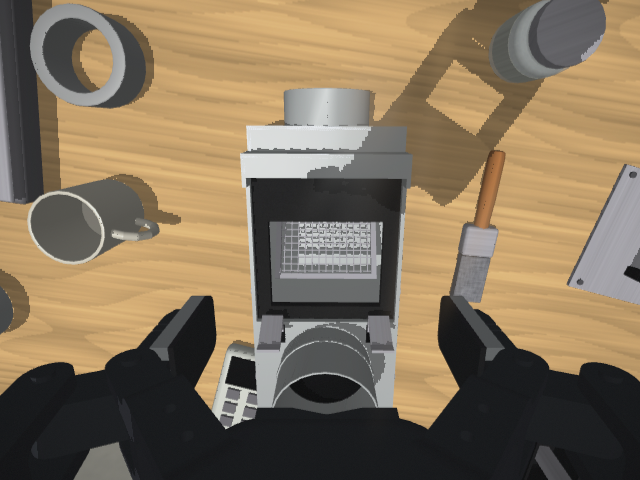

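View pics/wc.png

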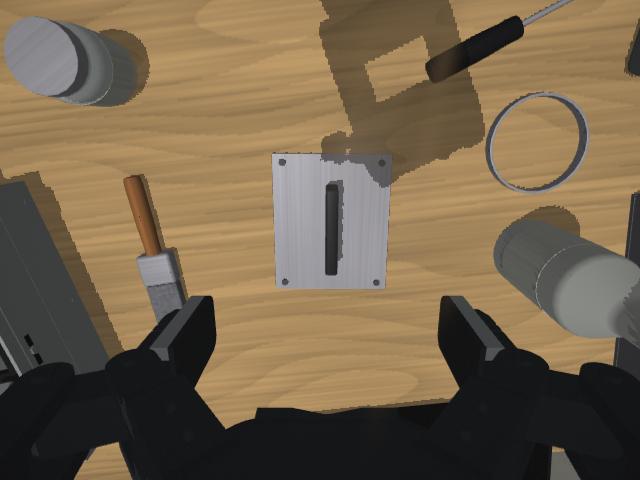

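```bash
python3 - <<'E'
from h import *; import pickle
d=pickle.load(open("d1.pkl","rb"))
i,T=d["wt"];P=cloud(i,T);g=i["pixels"].max(-1)
roi=np.zeros((480,640),bool);roi[90:330,235:420]=1
# seat: side boundaries per row and lip edge, by rays
m=roi&(g<60)&(P[...,2]>.10)&(P[...,2]<.118)
S=P[m];print("seat z",np.median(S[:,2]),rect(S))
L=[];Rr=[]
for v in range(200,300,4):
    u=np.flatnonzero(m[v]); L.append(ray(i,u[0]-.5,v,.117,T)[:2]);Rr.append(ray(i,u[-1]+.5,v,.117,T)[:2])
for q in(L,Rr):
    f=cv2.fitLine(np.array(q,np.float32),cv2.DIST_HUBER,0,1e-4,1e-4).ravel();print("edge yaw",np.degrees(np.arctan(f[1]/f[0])),f[2:])
l=roi&(P[...,2]>.126)&(P[...,2]<.140)&(np.arange(480)<185)[:,None];print("lip",rect(P[l]),np.median(P[l][:,2]))
dm=[rect(P[roi&(P[...,2]>.085)&(P[...,2]<.14)])];print("box",dm)
yaw=np.radians(8.2);ex=np.array([np.cos(yaw),np.sin(yaw)]);ey=np.array([-ex[1],ex[0]])
for n,q in(("L",L),("R",Rr)):print(n,"y'",np.round(np.array(q)@ey*1000,1)[::4])
q=P[l][:,:2];print("lip x' hi",np.percentile(q@ex,[1,50,97,99.5]),"y'",np.percentile(q@ey,[.5,99.5]))
c=[np.flatnonzero(m[:,u])[[0,-1]] for u in range(290,370,8)]
print("seat rows",c[:3]);
print("lip edge x'",np.mean([ray(i,u,a-.5,.130,T)[:2]@ex for u,(a,b) in zip(range(290,370,8),c)]))
print("seat inner edges",[np.round(P[v,330],3).tolist() for v in (200,215,225,300,305,312)])
# cover
i,T=d["wc"];hsv=cv2.cvtColor(i["pixels"],cv2.COLOR_RGB2HSV);P=cloud(i,T)
roi=np.zeros((480,640),bool);roi[140:298,260:400]=1
m=roi&(P[...,2]>.0035)&(P[...,2]<.02);print("cover",rect(np.array([ray(i,u,v,.006,T) for v,u in np.argwhere(m)])))
m=roi&(P[...,2]>.04);print("handle",rect(P[m]),np.median(P[m][:,2]))
E
```

```text
seat z 0.10870094369840536 (array([ 619.6, -192.7]), array([160.8, 148.4]), 7.89)
edge yaw 7.9432917 [ 0.6194326  -0.26578364]
edge yaw 7.6802263 [ 0.60241187 -0.12222856]
lip (array([ 528.4, -205.3]), array([ 28.3, 156.4]), 8.22) 0.13169374347193535
box [(array([ 578.9, -196.7]), array([245.6, 160.6]), 8.3)]
L y' [-351.  -350.9 -351.7 -351.6 -351.5 -351.4 -351.2]
R y' [-205.9 -207.  -207.1 -207.2 -207.3 -207.4 -207.6]
lip x' hi [0.47976109 0.49096632 0.50183871 0.50625335] y' [-0.35578212 -0.20124844]
seat rows [array([179, 318]), array([179, 318]), array([179, 318])]
lip edge x' 0.5026116483354947
seat inner edges [[0.561, -0.196, 0.107], [0.576, -0.194, 0.107], [0.613, -0.188, 0.003], [0.718, -0.172, 0.005], [0.675, -0.18, 0.107], [0.683, -0.178, 0.108]]
cover (array([574.3, 225.1]), array([139.3, 168.8]), 83.03)
handle (array([542.3, 229.1]), array([ 14. , 165.1]), 83.0) 0.04651465609309591
```

```bash
cat >> h.py <<'E'
BAY=np.array([.6060,-.1946,.110]); BYAW=np.radians(8.05)
def tcp(xe,ze,tilt,y=0,dx=0,yaw=BYAW,org=None):
    """TCP pose putting the cover's low edge at (xe,y,ze) from the bay's middle (m); dx = grasp x on cover"""
    org=BAY if org is None else org
    rc=R.from_euler('z',yaw)*R.from_euler('y',-tilt)
    e=org+R.from_euler('z',yaw).apply([xe,y,ze])
    return e+rc.apply([.085+dx,0,.041]), down(yaw,tilt).as_quat()
E
python3 - <<'E'
from cell import r, optics
from h import *; import pickle
q=down(np.radians(-6.85)).as_quat()
r.move_to([.5733,.2254,.14],q); t=r.current_t(); print(t)
r.move_linear([.5733,.2254,.041],vel=.1); print(r.current_t(),r.current_contact_force())
r.set_gripper(0,120); print(r.current_t(),r.current_opening(),r.current_finger_force(),r.current_contact_force(),r.current_tool_pos())
r.move_linear([.5733,.2254,.20],vel=.12); r.sleep(.2)
print(r.current_t(),r.current_opening(),r.current_contact_force(),r.current_torque())
i=optics.get_image("top");pickle.dump(i,open("d2.pkl","wb"));
P=cloud(i);roi=np.zeros((480,640),bool);roi[180:290,190:300]=1
w=optics.get_image("wrist");cv2.imwrite("pics/held.png",w["pixels"][:,:,::-1])
m=roi&(P[...,2]>.14)&(P[...,2]<.185);print("cover",rect(P[m]),np.percentile(P[m][:,2],[5,50,95]))
for z,t in((.07,32),(.0,32),(.0,26),(0,0)):
    p,qq=tcp(-.06,z,np.radians(t));print(p,r.inverse_kinematics(p,qq))
E
```

```text
5.8667
7.0083 [ 0.08432128  0.04435749 -0.37073736]
7.675 0.13913873149505085 117.7271819114685 [-2.54395791 -0.59669199  6.67249494] [0.57342714 0.22544033 0.04141271]
9.35 0.14254180335704156 [-0.2248483   0.67024358 -5.84932685] [-0.02634792 -0.01577013 -0.02769647]
cover (array([586.6, 171.4]), array([ 39. , 128.1]), 84.76) [0.15879915 0.16355882 0.1682918 ]
[ 0.59645241 -0.19595032  0.25981311] [-0.51835133  0.32394285  1.77241352  0.55488907  0.66337033 -2.60612718]
[ 0.59645241 -0.19595032  0.18981311] [-0.51835133  0.42119998  1.83173528  0.6887085   0.53572493 -2.76777534]
[ 0.6044398  -0.19482066  0.1841121 ] [-0.48389204  0.45213805  1.76021069  0.46782005  0.60444666 -2.53948117]
[ 0.63075366 -0.19109907  0.151     ] [-3.64791775e-01  6.54581884e-01  1.43211138e+00 -4.44089210e-16
  1.05489939e+00 -2.07608711e+00]
```

View pics/held.png

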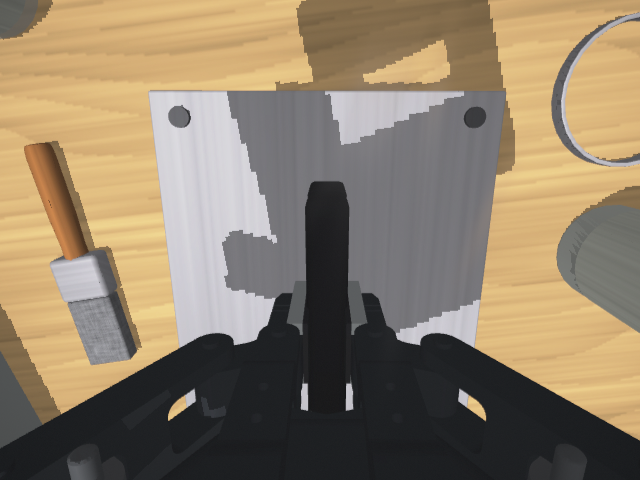

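```bash
python3 - <<'E'
from cell import r, optics
from h import *; import pickle
def look(n):
    p=r.current_tool_pos();q=r.current_ee_rot();i=optics.get_image("wrist")
    T=np.eye(4);T[:3,:3]=R.from_quat(q).as_matrix();T[:3,3]=p
    cv2.imwrite(f"pics/{n}.png",i["pixels"][:,:,::-1]); return i,T,T@i["mount"]
p0=r.current_tool_pos()
i,T,W=look("h0")
for u,v in((160,91.5),(330,91.5),(495,91.5)):   # near edge, plate top is .035 ahead of the TCP
    e=ray(i,u,v,p0[2]-.035,W); print("edge in tool",np.linalg.inv(T)[:3]@np.append(e,1))
for xe,t in((-.06,30),(-.085,26),(-.09,28)):
    print(r.inverse_kinematics(*tcp(xe,0,np.radians(t))))
r.move_linear([p0[0]-.03,p0[1],.34],vel=.2)
r.move_to(*tcp(-.06,.13,np.radians(30))); print(r.current_t())
p,q=tcp(-.06,.035,np.radians(30)); r.move_linear(p,q,vel=.12); r.sleep(.2)
print(r.current_t(),r.current_contact_force(),r.current_torque(),r.current_tool_pos()-p,r.current_q()[5])
i,T,W=look("over"); s=optics.get_image("side"); t=optics.get_image("top")
pickle.dump((i,T,W,s,t),open("d3.pkl","wb"))
c=cv2.resize(s["pixels"][180:380,310:510],(600,600),interpolation=cv2.INTER_CUBIC)
cv2.imwrite("pics/sideover.png",c[:,:,::-1])
E
```

```text
edge in tool [ 0.08265248 -0.06454146  0.03504117]
edge in tool [0.08266812 0.00075258 0.03503233]
edge in tool [0.08268328 0.06406998 0.03502376]
[-0.50658888  0.43065829  1.80816234  0.60839246  0.55553288 -2.68460517]
[-0.51207982  0.41826078  1.8156211   0.49429589  0.59572122 -2.59229273]
[-0.53031139  0.40081123  1.84957935  0.56964025  0.57174983 -2.67602954]
11.9333
13.075 [-0.20814611  0.6246999  -6.15047023] [-0.12185732  0.81339642  0.0114928 ] [ 0.00022433 -0.00012565  0.00075991] -2.608685844264036
```

View pics/over.png

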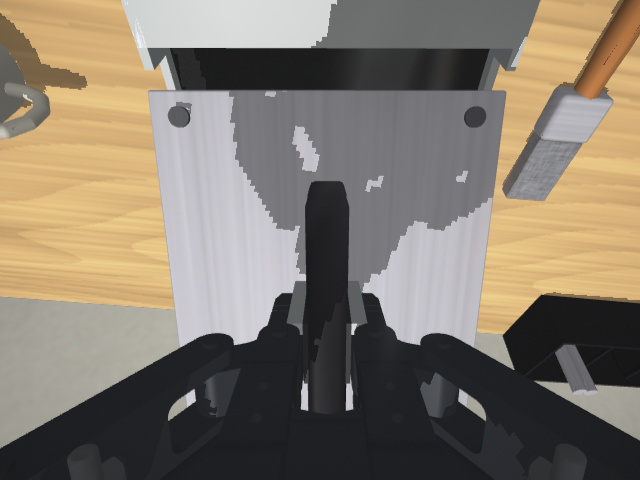

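View pics/sideover.png

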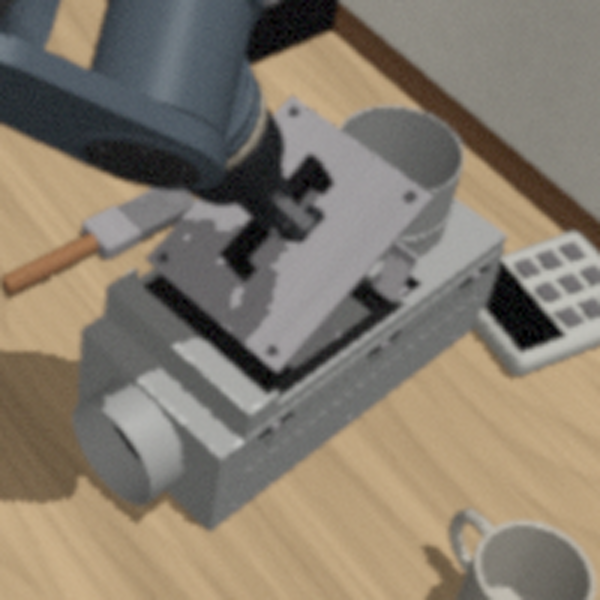

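```bash
python3 - <<'E'
from h import *; import pickle
i,T,W,s,t=pickle.load(open("d3.pkl","rb"))
P=cloud(i,W); B=R.from_euler('z',-BYAW).apply((P-BAY).reshape(-1,3)).reshape(P.shape)*1000
g=i["pixels"].max(-1).astype(int)
for v in (52,60,70,80):
    print(v,[(u,g[v,u],*B[v,u].round(0).astype(int)) for u in list(range(156,180,3))+list(range(484,514,3))])
l=(np.arange(480)<60)[:,None]&(B[...,2]>16)&(B[...,2]<28)&(np.abs(B[...,0]+85)<30)
L=B[l];print("lip",l.sum(),np.percentile(L[:,0],[1,99]),np.percentile(L[:,1],[.3,1,99,99.7]),np.median(L[:,2]))
for u in(200,330,460):
    v=np.flatnonzero(g[30:90,u]<60)[0]+30; print("lip edge",u,v,(R.from_euler('z',-BYAW).apply(ray(i,u,v-.5,.130,W)-BAY)*1000).round(1))
for u in(160,330,495):
    v=90;print("plate",B[95,u].round(1))
# side walls near top camera
P=cloud(t); B=R.from_euler('z',-BYAW).apply((P-BAY).reshape(-1,3)).reshape(P.shape)*1000
m=(np.abs(B[...,0]+79)<8)&(B[...,2]>17)&(B[...,2]<28)&(np.abs(B[...,1])<95);print("top lip y",np.percentile(B[m][:,1],[.5,99.5]),m.sum())
E
```

```text
52 [(156, np.int64(86), np.int64(-65), np.int64(-74), np.int64(13)), (159, np.int64(86), np.int64(-65), np.int64(-73), np.int64(12)), (162, np.int64(86), np.int64(-64), np.int64(-73), np.int64(8)), (165, np.int64(86), np.int64(-62), np.int64(-74), np.int64(4)), (168, np.int64(86), np.int64(-61), np.int64(-74), np.int64(1)), (171, np.int64(37), np.int64(-60), np.int64(-74), np.int64(-2)), (174, np.int64(42), np.int64(-60), np.int64(-72), np.int64(-1)), (177, np.int64(44), np.int64(-60), np.int64(-70), np.int64(-1)), (484, np.int64(27), np.int64(-60), np.int64(72), np.int64(-1)), (487, np.int64(27), np.int64(-60), np.int64(74), np.int64(-2)), (490, np.int64(86), np.int64(-61), np.int64(74), np.int64(1)), (493, np.int64(86), np.int64(-62), np.int64(74), np.int64(5)), (496, np.int64(85), np.int64(-63), np.int64(75), np.int64(6)), (499, np.int64(86), np.int64(-64), np.int64(75), np.int64(9)), (502, np.int64(85), np.int64(-66), np.int64(74), np.int64(14)), (505, np.int64(85), np.int64(-66), np.int64(75), np.int64(16)), (508, np.int64(85), np.int64(-68), np.int64(74), np.int64(19)), (511, n
[... 3207 characters left out ...]
), np.int64(132), np.int64(-112)), (499, np.int64(222), np.int64(2), np.int64(135), np.int64(-112)), (502, np.int64(223), np.int64(2), np.int64(137), np.int64(-112)), (505, np.int64(223), np.int64(2), np.int64(139), np.int64(-112)), (508, np.int64(223), np.int64(2), np.int64(142), np.int64(-112)), (511, np.int64(223), np.int64(2), np.int64(144), np.int64(-112))]
lip 19776 [-87.1957741  -67.81358896] [-77.17709282 -76.1741788   77.21008316  78.15171987] 21.710158861132395
lip edge 200 48 [-69.7 -52.5  20. ]
lip edge 330 49 [-69.4   0.6  20. ]
lip edge 460 49 [-69.4  53.8  20. ]
plate [-59.9 -65.3  41.6]
plate [-60.4   0.6  42.4]
plate [-59.5  65.   40.3]
top lip y [46.70122282 79.61432878] 81
```

```bash
cat >> h.py <<'E'
from cell import r
def go(xe,ze,tdeg,vel=.03,y=0.0003,settle=.05):
    p,q=tcp(xe,ze,np.radians(tdeg),y=y,dx=-.002); r.move_linear(p,q,vel=vel); r.sleep(settle)
def force():
    """force on the tool in bay axes, mean of a few"""
    f=[]
    for _ in range(4): f.append(r.current_contact_force()); r.sleep(.01)
    return R.from_euler('z',-BYAW).apply(np.mean(f,0))
E
python3 - <<'E'
from h import *
go(-.06,.010,30,vel=.06); f0=force(); print(r.current_t(),f0)
z=.006; go(-.06,z,30)
while 1:
    d=force()-f0; print(round(z,4),d.round(1))
    if np.linalg.norm(d)>3 or z<-.005: break
    z-=.001; go(-.06,z,30,vel=.02)
r.sleep(.15); zc=z+.0005
go(-.06,zc+.0015,28); print(r.current_t(),(force()-f0).round(1))
x=-.078; go(x,zc+.0015,27); f1=force(); print("in",(f1-f0).round(1))
while np.linalg.norm(force()-f0)<5 and x>-.096:
    x-=.001; go(x,zc+.0015,27,vel=.02); print(round(x,4),(force()-f0).round(1))
print(r.current_t(),r.current_tool_pos(),r.current_q()[5],"zc",zc,"x",x)
np.save("f0.npy",f0)
E
```

```text
13.8917 [-0.16857176 -0.51836239 -6.08833944]
0.006 [ 0.3  0.4 -0.1]
0.005 [-0.4  0.3 -0.2]
0.004 [ 0.3  0.6 -0.1]
0.003 [0.2 0.6 0.1]
0.002 [ 0.1  0.5 -0.3]
0.001 [0.3 0.6 0. ]
0.0 [1.2 0.8 2.5]
-0.001 [ 3.1  2.9 10.8]
17.0417 [1.8 0.8 2.2]
in [ 0.4  0.5 -0.3]
-0.079 [ 0.5  1.  -0.1]
-0.08 [ 0.1  0.7 -0.3]
-0.081 [-0.2  0.1 -0.2]
-0.082 [ 0.1  0.4 -0.3]
-0.083 [ 0.   0.7 -0.1]
-0.084 [ 0.3  0.9 -0.1]
-0.085 [ 0.1  0.6 -0.2]
-0.086 [5.  0.4 1. ]
20.8333 [ 0.5759778  -0.19863713  0.18555546] -2.633140423287241 zc -0.0005 x -0.08600000000000001
```

```bash
python3 - <<'E'
from h import *
f0=np.load("f0.npy")
go(-.085,.001,27,vel=.02); go(-.085,.0005,27,vel=.02); print((force()-f0).round(1))
for t in [24,21,18,15,13,11,9.5,8,7,6,5,4,3,2,1,0]:
    x=-.085-.001*(27-t)/27
    go(x,.0005,t,vel=.03 if t>8 else .015); d=force()-f0; print(t,d.round(1),r.current_torque().round(2))
    if np.linalg.norm(d)>(14 if t>7 else 30): print("stop");break
print(r.current_t(),r.current_tool_pos(),r.current_opening())
E
```

```text
[0.8 0.7 0.5]
24 [1.  0.8 0.7] [-0.1   0.58 -0.02]
21 [0.6 0.5 0.9] [-0.11  0.51  0.01]
18 [0.4 0.4 0.6] [-0.12  0.45 -0.04]
15 [ 0.   0.8 -0.1] [-0.08  0.4  -0.06]
13 [-0.1  0.7 -0. ] [-0.01  0.36 -0.03]
11 [0.1 0.2 0.5] [-0.03  0.43  0.03]
9.5 [-0.2  0.4  0.5] [-0.04  0.29  0.03]
8 [-0.4  0.3 -0.3] [-0.07  0.23  0.01]
7 [-1.1  0.   0.9] [-0.12  0.32  0.01]
6 [-2.  -0.3  3.5] [-0.13  0.2  -0.05]
5 [-2.3  0.1  7.6] [-0.05  0.09 -0.03]
4 [-3.7 -0.1 11. ] [ 0.    0.2  -0.09]
3 [-2.3 -0.1  2.5] [-0.29  0.66 -0.01]
2 [-3.1 -0.  -0.1] [-0.17  0.84 -0.  ]
1 [ 1.5  0.7 -2.5] [ 0.01 -0.02  0.02]
0 [ 0.   0.6 -0.4] [0.02 0.01 0.  ]
27.175 [ 0.6030904  -0.19470785  0.15155429] 0.14162394872238876
```

```bash
python3 - <<'E'
from h import *
from cell import optics
f0=np.load("f0.npy"); z=.0005
while z>-.006:
    z-=.0007; go(-.086,z,0,vel=.015); d=force()-f0; print(round(z,4),d.round(1),r.current_torque().round(2))
    if d[2]>24: break
go(-.086,-.0003,0,vel=.015)
r.set_gripper(1.0); r.sleep(.2); p=r.current_tool_pos(); print(force(),r.current_opening())
r.move_linear([p[0],p[1],.24],vel=.12)
r.move_to([.56,-.20,.36],down(BYAW).as_quat()); r.sleep(.2)
p=r.current_tool_pos();q=r.current_ee_rot();i=optics.get_image("wrist")
T=np.eye(4);T[:3,:3]=R.from_quat(q).as_matrix();T[:3,3]=p;W=T@i["mount"]
cv2.imwrite("pics/done.png",cv2.resize(i["pixels"][110:350,220:440],(733,800))[:600,:,::-1])
P=cloud(i,W);B=R.from_euler('z',-BYAW).apply((P-BAY).reshape(-1,3)).reshape(P.shape)*1000
m=(np.abs(B[...,0])<75)&(np.abs(B[...,1])<65)&(np.abs(B[...,1])>15)&(B[...,2]>-10)&(B[...,2]<30)
A=np.c_[B[m][:,:2],np.ones(m.sum())];k=np.linalg.lstsq(A,B[m][:,2],rcond=None)[0];print("plane deg",np.degrees(k[:2]),k[2])
h=(np.abs(B[...,0])<60)&(np.abs(B[...,1])<20)&(B[...,2]>30)&(B[...,2]<60);print("handle",rect(B[h]/1000))
print(r.current_t())
E
```

```text
-0.0002 [-3.1  2.5  8.8] [0.25 0.53 0.  ]
-0.0009 [-5.6  4.4 16.2] [0.45 1.07 0.01]
-0.0016 [-8.6  5.4 22.4] [ 0.64  1.47 -0.  ]
-0.0023 [-11.    7.3  28.3] [0.81 1.95 0.01]
[0.41838922 0.08787644 0.06456716] 0.9995041413110308
plane deg [-1.68638969 -0.06124322] 5.4472502756901875
handle (array([-1.7, -0.7]), array([99.4, 13.4]), 0.15)
31.4917
```

View pics/done.png

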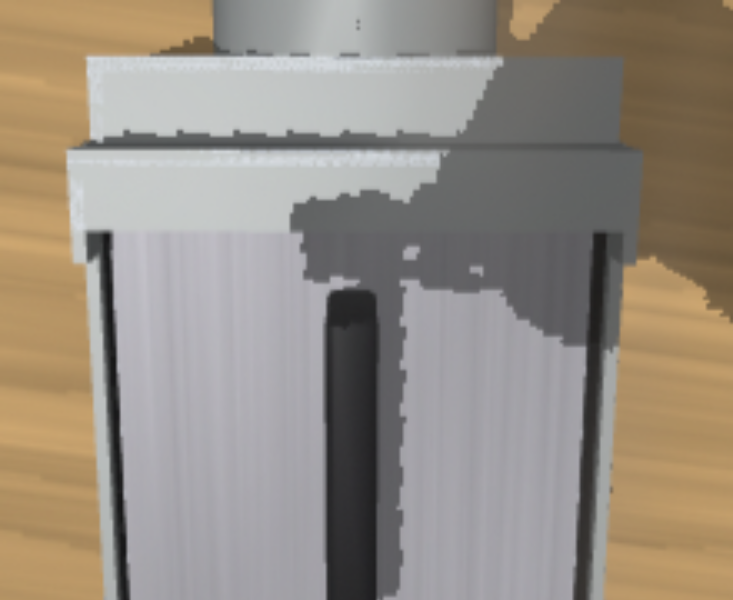

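```bash
python3 - <<'E'
from h import *
from cell import optics
p=r.current_tool_pos();q=r.current_ee_rot();i=optics.get_image("wrist")
T=np.eye(4);T[:3,:3]=R.from_quat(q).as_matrix();T[:3,3]=p;W=T@i["mount"]
P=cloud(i,W);B=R.from_euler('z',-BYAW).apply((P-BAY).reshape(-1,3)).reshape(P.shape)*1000
m=(B[...,0]>-60)&(B[...,0]<70)&(np.abs(B[...,1])<62)&(np.abs(B[...,1])>15)&(B[...,2]>-10)&(B[...,2]<20)
A=np.c_[B[m][:,:2],np.ones(m.sum())];k=np.linalg.lstsq(A,B[m][:,2],rcond=None)[0];print("plane deg",np.degrees(k[:2]),k[2])
cv2.imwrite("pics/clips.png",cv2.resize(i["pixels"][280:380,235:415],(720,400),interpolation=cv2.INTER_CUBIC)[:,:,::-1])
import pickle;w0=pickle.load(open("d1.pkl","rb"))["wt"][0]
for u,v in((270,325),(270,345),(380,325),(380,345)):print(B[v,u].round(1))
cv2.imwrite("pics/clips.png",np.vstack([cv2.resize(a[290:365,240:410],(680,300),interpolation=cv2.INTER_CUBIC) for a in(w0["pixels"],i["pixels"])])[:,:,::-1])
E
```

```text
plane deg [ 0.02201312 -0.05147486] 4.7399890290623485
[ 80.9 -57.6  18.8]
[ 92.2 -55.3  38.1]
[80.6 56.  19.3]
[92.  53.9 38.3]
```

View pics/clips.png

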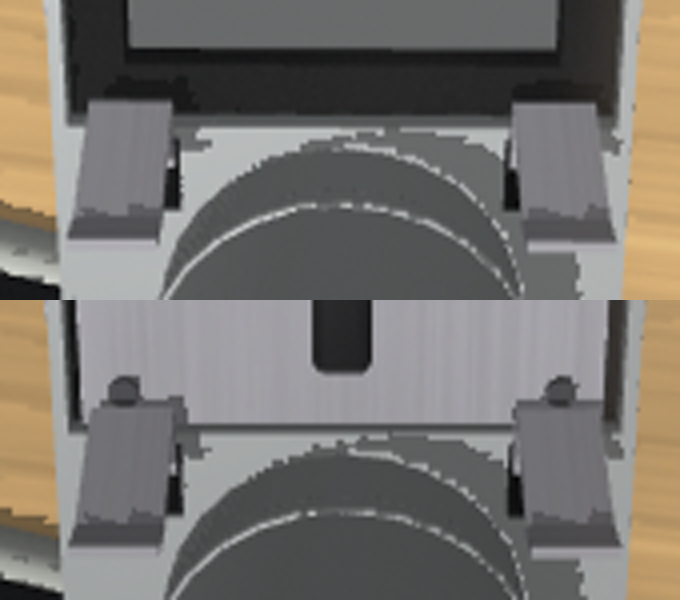

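The "before" and "after" crops show both clips back in the same place, with their noses over the cover's end. The plate lies flat to within 0.06 degrees, so I'm handing it in.

```bash
python3 -c "
from cell import r
print(r.current_t(),r.hand_in())"
```

```text
the job is handed in; nothing more can be done
31.5417 None
```

The cover is back on the lint trap: it lies flat under the lip with both clips snapped over its end, it has been released, and the job was handed in at 31.5 s; the verdict was not shown, and I did not re-measure the bystanders.

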